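# Kit the parts for one valve island

## Robot

A 7-joint arm with a two-finger parallel gripper is mounted at the origin on the work surface. World frame = base frame: x ahead of the robot, y to its left, z up, the work surface at z = 0. Lengths are in m, angles in rad, forces in N, time in s.
With the tool pointing down it reaches from about 0.35 to 0.9 m from the base axis. Payload 8.1 kg.
Tool frame: the origin (TCP) lies between the finger pads; the fingertips stand ahead of it and the grasp point (between the pads) lies 11 mm behind it (robot.nose_length is the y of the fingertips in the tool frame, in m); y points along the fingers, x is the direction in which the jaws open and shut, and the axes are right-handed (so a half turn about y gives the same grasp; the last joint's range is limited). The gripper opens to 92 mm and grips with 3 to 60 N. Pads are 19 mm wide; open, the fingers measure 130 mm over their backs; the gripper's body (75 mm by 190 mm) begins 47 mm behind the grasp point.
Start: joints at [1.191, 0.434, 0.025, 1.573, -0.012, 1.134, -0.075], TCP at [0.171, -0.601, 0.235] pointing down, gripper open.
Joint ranges: [-2.62, 2.62], [-0.44, 2.09], [-1.27, 1.32], [0.08, 2.57], [-1.32, 4.46], [0.12, 2], [-2.74, 2.74]. Speed limits (rad/s): [2.22, 2.22, 3.01, 3.01, 3.14, 3.14, 3.14].

## Interface

Orientations are given as a unit quaternion [w, x, y, z].
In Python, from station import robot gives the robot as it stands. The module is installed in compiled form; this text tells all that it offers.
- The arm moves only by the tool servo_tool, never from a script. Its argument "commands" is a list of rows, each a list of 7 numbers: the shift along the tool's x, y, z in m, then the turn, a rotation vector about the tool's x, y, z in rad, then the closure, from -1 (fully open) to 1 (shut). In form: [[tx, ty, tz, ax, ay, az, claw], ...]. A call has 1 to 5 rows; each row shifts and turns the commanded pose from where the row before left it, along the tool's axes as they then stand; what a row does not reach is not made up. A row lasts 1/8 s, in which the tool goes at most 62.5 mm and 10.7 degrees, less where a joint would pass 70% of its speed; a pose out of reach is approached as far as the arm can. A call is refused whole if a number of a shift passes 0.0625 or a number of a turn 0.188, either way. A call with a gripper value outside its range is refused whole. The fingers move at their own pace and stop on an object; the grip force is fixed at half the most. Time passes only in rows, so rows that do not move let the fingers close. It gives the time, the measured TCP pose, the force and the opening at its end, in the units of the state.
- robot.get_obs(): the state, without advancing time (a new reading comes with each control period).
- robot.grab_frame(name): name is "scene" or "top" or "wrist"; returns the picture (420x560x3 uint8, red, green, blue); there is no depth.
- robot.camera_model(name): a dict with "camera_matrix" (3x3 intrinsics, pixels), "xyz" and "orientation" of the camera in the world. Camera axes: x right, y up, looking along -z (the intrinsics and any distortion apply to the point x, -y, -z); pixel columns grow to the right and rows downward; lengths in m; the calibration is good to about 2 mm. A picture is of the moment at which its call begins: read the wrist's pose just before it. camera_model takes no time and is no camera call; for the wrist camera it gives the pose at the moment of the call.
- robot.sign_off(): hands the job in, once; it reports no verdict.
Trained networks look in the newest picture that a camera, given by its name, has taken for a name from the list of things; names that differ only in an ending like _2 or _b are one class to them, and where a whole thing is asked for, a point or a joint stands for the part that bears it (a point fixed in the world has none). Each returns a list of dicts, best first, with "conf" (0 to 1); they miss things now and then, are a little off and sometimes report something else, mostly with a low value. They report only what shows in the picture. A call takes as long as a camera call. They do not tell look-alikes from the thing itself.
- robot.recognise(query, camera): "location" ([x, y, z] in m, in the coordinates of the camera as it stood for that picture, good to about 4 mm: the middle of the surface that is visible of it).
- robot.silhouettes(query, camera): "pixels" (420x560 bool, what is visible of it).
The state is a dict: "time": time; "qpos": joint angles; "joint_velocities": joint speeds; "effort": joint torques, N m; "position": TCP position; "eef_rot": TCP orientation; "wrist_force": force on the tool from outside, world axes, zero at the start; "wrist_torque": the same for the moment, N m; "grip_width": opening from 0.0 (shut) to 1.0 (fully open).
Only numpy, scipy, OpenCV 4.12 (cv2) and the standard library are available. Lean on these libraries where they do the work, as an engineer would, in place of code of your own. Each camera call takes 0.05 s, during which the arm holds its last target. There are 200 camera calls.

## Task

Make up the kit for one valve island in the red caddy: put the white-label valve and the blue-label valve side by side in the blue bay, the port block with brass ports in the yellow bay, and the top cover of the nested stack in the green bay, each set down gently, the way up it was, flat on the floor of its bay. Lift only the top cover off the stack without dragging the next one up, and leave the orange-label valve and the block with black plugs where they are.

Things in the scene. Friction and masses are not known exactly. Their poses are not given: they have to be found in the camera images.
- valve_white: black solenoid valve, a bar 84 (its x) x 22 (its y) x 38 mm high, lying on its underside, with a white label 46 x 18 mm on top and a small steel screw at each end of the top; about 0.14 kg. Origin: centre of the underside, z up; the shape is the same after a half turn. Belongs to the kit.
- valve_blue: black solenoid valve, a bar 84 (its x) x 22 (its y) x 38 mm high, lying on its underside, with a light blue label 46 x 18 mm on top and a small steel screw at each end of the top; about 0.14 kg. Origin: centre of the underside, z up; the shape is the same after a half turn. Belongs to the kit.
- valve_orange: black solenoid valve, a bar 84 (its x) x 22 (its y) x 38 mm high, lying on its underside, with an orange label 46 x 18 mm on top and a small steel screw at each end of the top; about 0.14 kg. Origin: centre of the underside, z up; the shape is the same after a half turn. Look-alike: leave it.
- block_brass: aluminium port block 50 (x) x 44 (y) x 40 mm high, with four round brass ports on its top; about 0.2 kg. Origin: centre of the underside, z up. Belongs to the kit.
- block_plugged: aluminium port block 50 (x) x 44 (y) x 40 mm high, with four round black plugs on its top; about 0.2 kg. Origin: centre of the underside, z up. Look-alike: leave it.
- cover_top: top one of 3 alike nested pressed-steel pans, tapered, 32 mm high, 0.09 kg, for the kit. Rim flange 80 (x) x 56 (y) mm with down-turned lip 22 to 32 mm above the origin: pinch it across y. 14 mm ear at the +x end. The next pan's flange, as wide, lies 6 mm under this lip: fingertips any deeper take it too. Floor 58 x 36. Origin: centre of the underside, z up.
- cover_next: second pan in the stack, the same shape as cover_top, 16 mm lower and turned half round, so that its 14 mm ear shows at the other end; it must stay in the stack. A third one lies 16 mm lower, on the table. Origin: centre of the underside of its floor, z up, +x towards its ear.
- bay_blue: blue bay of the red kit caddy, where the white-label and the blue-label valve go. Open fixed tray, outside 110 (x) x 98 (y) x 12 mm high, inside 104 x 92, walls 3 mm; inner floor 3 mm above its origin. Origin: centre of its underside, 4 mm above the table, z up. The three bays stand side by side along y, 99 mm apart, in any order.
- bay_yellow: yellow bay of the red kit caddy, where the block with brass ports goes. Open fixed tray, outside 110 (x) x 98 (y) x 12 mm high, inside 104 x 92, walls 3 mm; inner floor 3 mm above its origin. Origin: centre of its underside, 4 mm above the table, z up. The three bays stand side by side along y, 99 mm apart, in any order.
- bay_green: green bay of the red kit caddy, where the top cover goes. Open fixed tray, outside 110 (x) x 98 (y) x 12 mm high, inside 104 x 92, walls 3 mm; inner floor 3 mm above its origin. Origin: centre of its underside, 4 mm above the table, z up. The three bays stand side by side along y, 99 mm apart, in any order.
Not all that is in view belongs to the job. Leave any purple look-alike of the block_brass alone.

How it is judged:
At the end, for the whole second after the job is handed in: White- and blue-label valves in the blue bay, brass block in the yellow, top cover in the green: each on its bay's floor (within 4 mm), upright within 0.12 rad, at rest. Orange-label valve and plugged block moved under 30 mm, second cover under 20 mm (x of valve_white in the frame of bay_blue between -0.052 and 0.052 m and y of valve_white in the frame of bay_blue between -0.046 and 0.046 m and z of valve_white in the frame of bay_blue between 0 and 0.007 m and angle between each of valve_white, valve_blue, block_brass, cover_top's own z axis and vertical below 0.12 rad and linear speed of each of valve_white, valve_blue, block_brass, cover_top below 0.02 m/s and x of valve_blue in the frame of bay_blue between -0.052 and 0.052 m and y of valve_blue in the frame of bay_blue between -0.046 and 0.046 m and z of valve_blue in the frame of bay_blue between 0 and 0.007 m and x of block_brass in the frame of bay_yellow between -0.052 and 0.052 m and y of block_brass in the frame of bay_yellow between -0.046 and 0.046 m and z of block_brass in the frame of bay_yellow between 0 and 0.007 m and x of cover_top in the frame of bay_green between -0.052 and 0.052 m and y of cover_top in the frame of bay_green between -0.046 and 0.046 m and z of cover_top in the frame of bay_green between 0 and 0.007 m and distance of each of valve_orange, block_plugged from where it was at the start of the episode below 0.03 m and distance of cover_next from where it was at the start of the episode below 0.02 m); the robot touches nothing.
It fails at once if the orange-label valve or the plugged block is moved (more than 30 mm) (distance of any of valve_orange, block_plugged from where it was at the start of the episode above 0.03 m).
It fails at once if the second cover of the stack is lifted or dragged along (more than 20 mm) (distance of cover_next from where it was at the start of the episode above 0.02 m).
It fails at once if a kit part is dropped or thrown: it flies faster than 0.7 m/s with the fingers off it (a fall of some 25 mm) ((linear speed of valve_white above 0.7 m/s and contact force between the fingers and valve_white below 0.01 N) or (linear speed of valve_blue above 0.7 m/s and contact force between the fingers and valve_blue below 0.01 N) or (linear speed of block_brass above 0.7 m/s and contact force between the fingers and block_brass below 0.01 N) or (linear speed of cover_top above 0.7 m/s and contact force between the fingers and cover_top below 0.01 N)).
It also fails if it takes over 120 s, if anything falls off the work surface, if the arm or the gripper's body presses on something with over 40 N, if the wrist force passes 120 N, or if a joint passes its speed limit or range.

## Working session

There is one attempt and no reset: what is moved stays moved. The work goes in short steps, Python scripts to look and compute and a tool call to move; the robot and the scene stay as the last step left them, time stands still between calls to the robot, and variables do not carry over. Pictures are saved under pics/ and viewed, about 12 in all and at most 16, crops included, and the job is handed in when it is done.

Besides the shell and the picture viewer there is one more tool, called as name([rows], argument=value, ...), one row to a line, values as JSON. servo_tool: Moves the arm, as the interface text tells. Its arguments: {"type":"object","properties":{"commands":{"type":"array"}},"required":["commands"]}

```bash
mkdir -p pics
cat > h.py <<'E'
import numpy as np, cv2
from station import robot
from scipy.spatial.transform import Rotation as R
def rot(q): return R.from_quat([q[1],q[2],q[3],q[0]]).as_matrix()
def save(n,im): cv2.imwrite('pics/'+n,cv2.cvtColor(im,cv2.COLOR_RGB2BGR))
def w(cm,p): return rot(cm['orientation'])@np.array(p)+np.array(cm['xyz'])
def pix2w(cm,uv,z):
    K=np.array(cm['camera_matrix']);d=np.linalg.inv(K)@np.array([uv[0],uv[1],1.]);d[1]*=-1;d[2]*=-1
    d=rot(cm['orientation'])@d;o=np.array(cm['xyz']);return o+d*(z-o[2])/d[2]
def w2pix(cm,P):
    p=rot(cm['orientation']).T@(np.array(P)-np.array(cm['xyz']));p=np.array([p[0],-p[1],-p[2]])
    q=np.array(cm['camera_matrix'])@p;return q[:2]/q[2]
E
python3 - <<'E'
from h import *
o=robot.get_obs();print({k:np.round(v,3) for k,v in o.items()},robot.nose_length)
print(rot(o['eef_rot']).round(3))
for c in('scene','top'):
    im=robot.grab_frame(c);save(c+'0.png',im);cm=robot.camera_model(c);print(c,cm)
    for n in('valve_white','block_brass','cover_top','cover_next','bay_blue','bay_yellow','bay_green'):
        for d in robot.recognise(n,c)[:4]:
            P=w(cm,d['location']);print(n,round(d['conf'],2),P.round(3),w2pix(cm,P).round())
E
```

```text
{'time': np.float64(0.0), 'qpos': array([ 1.191,  0.435,  0.025,  1.574, -0.012,  1.134, -0.075]), 'joint_velocities': array([ 0.001,  0.   , -0.001,  0.001, -0.   ,  0.003,  0.   ]), 'effort': array([-0.0000e+00, -6.6785e+01,  9.8500e-01, -3.1445e+01, -6.1000e-02,
        4.3000e-02,  0.0000e+00]), 'position': array([ 0.171, -0.601,  0.234]), 'eef_rot': array([ 0.564, -0.564,  0.427, -0.426]), 'wrist_force': array([0.001, 0.59 , 0.012]), 'wrist_torque': array([ 0.065, -0.012,  0.029]), 'grip_width': np.float64(0.999)} 0.008
[[ 0.273 -0.001  0.962]
 [-0.962  0.001  0.273]
 [-0.002 -1.    -0.   ]]
scene {'camera_matrix': array([[442.46287781,   0.        , 288.59882893],
       [  0.        , 442.46287781, 202.1556536 ],
       [  0.        ,   0.        ,   1.        ]]), 'xyz': array([1.16644518, 0.18476507, 0.69313194]), 'orientation': array([0.56511105, 0.23737902, 0.31371581, 0.72517798])}
valve_white 0.72 [0.467 0.007 0.034] [292. 192.]
valve_white 0.48 [0.43  0.264 0.033] [412. 201.]
block_brass 0.97 [0.607 0.354 0.037] [457. 271.]
block_brass 0.65 [0.503 0.368 0.034] [463. 233
[... 353 characters left out ...]
15859, 208.5318174 ],
       [  0.        ,   0.        ,   1.        ]]), 'xyz': array([ 0.33953634, -0.00503922,  1.15018806]), 'orientation': array([ 0.7097341 ,  0.07722642, -0.0594587 , -0.69769496])}
valve_white 0.61 [0.451 0.001 0.04 ] [292. 256.]
valve_white 0.48 [ 0.636 -0.026  0.002] [305. 179.]
block_brass 0.8 [0.489 0.365 0.041] [129. 236.]
cover_top 0.63 [ 0.599 -0.353  0.052] [452. 191.]
cover_next 0.64 [ 0.613 -0.331  0.05 ] [442. 186.]
bay_blue 0.66 [ 0.633 -0.127  0.008] [348. 180.]
bay_blue 0.19 [ 0.452 -0.148  0.037] [359. 257.]
bay_yellow 0.8 [ 0.634 -0.025  0.004] [304. 180.]
bay_green 0.72 [ 0.612 -0.331  0.047] [441. 186.]
bay_green 0.63 [0.634 0.075 0.01 ] [261. 178.]
```

View pics/top0.png

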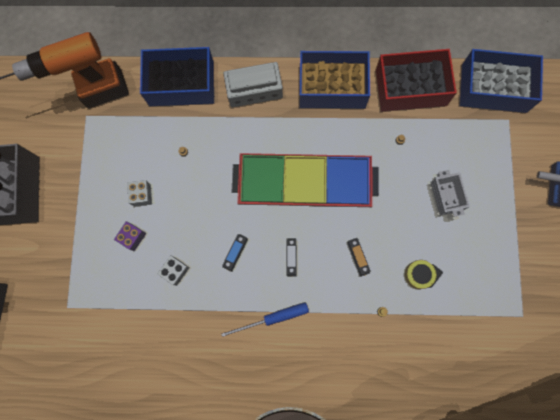

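View pics/scene0.png

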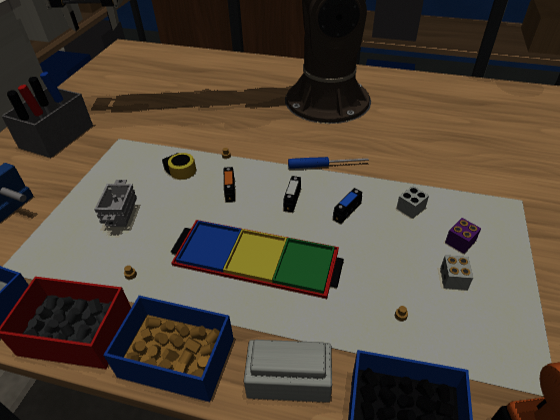

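The top view shows the blue-label valve at (235,252), the white-label valve at (291,257) and the orange-label valve at (359,257). The silver block with brass ports is at (138,192), its purple look-alike at (129,236) and the plugged block at (173,270). The stack is at (449,194). The bays are green (263,180), yellow (305,180) and blue (348,180). I'll confirm with one enlarged crop and measure in the same step.

Run:
```python
from h import *
im=cv2.cvtColor(cv2.imread('pics/top0.png'),cv2.COLOR_BGR2RGB);cm=robot.camera_model('top')
a=cv2.resize(im[165:285,105:255],None,fx=5,fy=5,interpolation=cv2.INTER_CUBIC)[:,:]
save('c1.png',a)
b=cv2.resize(im[160:230,415:485],None,fx=8,fy=8,interpolation=cv2.INTER_CUBIC);save('c2.png',b)
hsv=cv2.cvtColor(im,cv2.COLOR_RGB2HSV)
def rect(name,mask,roi,z):
    x0,y0,x1,y1=roi;m=np.zeros(mask.shape,np.uint8);m[y0:y1,x0:x1]=mask[y0:y1,x0:x1]
    n,l,s,c=cv2.connectedComponentsWithStats(m);i=1+s[1:,4].argmax()
    pts=np.argwhere(l==i)[:,::-1].astype(float)
    P=np.array([pix2w(cm,p,z)[:2] for p in pts]).astype(np.float32)*1000
    (cx,cy),(ww,hh),an=cv2.minAreaRect(P);d=cv2.PCACompute(P,mean=None)[1][0]
    print(name,len(pts),'c',P.mean(0).round(1),'rect',np.round([cx,cy,ww,hh,an],1),'pca',np.degrees(np.arctan2(d[1],d[0])).round(1))
H,S,V=hsv[...,0],hsv[...,1],hsv[...,2]
dark=(V<70).astype(np.uint8)
rect('blue lab',((H>95)&(H<125)&(S>100)&(V>90)).astype(np.uint8),(215,230,255,275),.038)
rect('white lab',((S<50)&(V>110)).astype(np.uint8),(287,243,297,271),.038)
for n,x in(('blue',(215,230,255,275)),('white',(280,235,302,280)),('orange',(340,235,378,280))):rect(n+' body',(V<60).astype(np.uint8),x,.030)
for n,lo,hi,x in(('bay b',100,125,(325,150,375,210)),('bay y',22,35,(280,150,330,210)),('bay g',45,85,(238,150,288,210))):
    rect(n,((H>lo)&(H<hi)&(S>100)).astype(np.uint8),x,.007)
```

```text
blue lab 188 c [459.  129.2] rect [458.8 129.1  19.1  47.4  65.4] pca -24.9
white lab 198 c [450.7   1.9] rect [450.9   1.4  44.2  19.9   1. ] pca 2.4
blue body 60 c [449.4 124.1] rect [453.1 121.7  19.3  78.   53.8] pca -28.6
white body 14 c [411.5   1.5] rect [411.6   1.    3.4  15.6  12.3] pca 100.7
orange body 65 c [ 442.9 -142.2] rect [ 451.6 -145.6   77.9   20.6   21.5] pca 25.6
bay b 1924 c [ 634.3 -126.2] rect [ 634.7 -125.8   96.2  110.2   89.2] pca 0.8
bay y 1944 c [634.5 -26. ] rect [ 6.351e+02 -2.520e+01  1.114e+02  9.740e+01  2.000e-01] pca 2.7
bay g 1677 c [633.3  72.5] rect [633.7  73.  101.6  92.8   0.7] pca -3.3
```

View pics/c1.png

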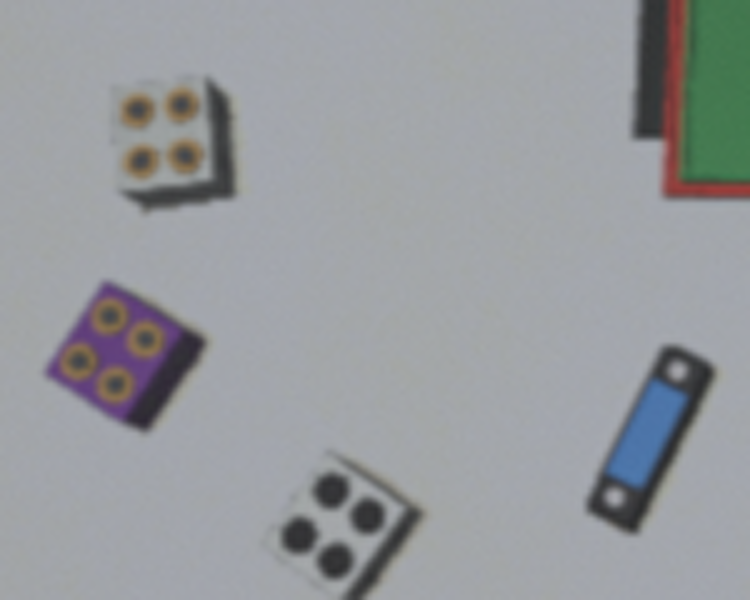

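View pics/c2.png

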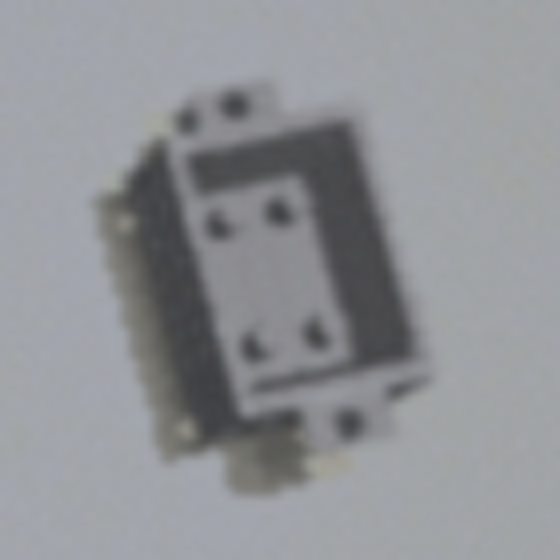

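Both crops agree with the list. The silver block with brass ports (138,192) is the one to take, since (129,236) is purple and (173,270) has black plugs. The cover rim corners are at crop (175,140), (355,105), (430,370), (240,415). Next I'll work out the poses and plan the approach to the stack.

```bash
cat >> h.py <<'E'
def plan(x,y,z,phi=None,n=None):
    """rows to bring TCP to x,y,z with tool x at yaw phi deg, tool straight down"""
    o=robot.get_obs();p=np.array(o['position']);M=rot(o['eef_rot']);a=np.arctan2(M[1,0],M[0,0])
    b=a if phi is None else np.radians(phi)
    d=np.array([x,y,z])-p;t=-(b-a)
    k=max(int(np.ceil(max(np.linalg.norm(d)/.055,abs(t)/.15))),1) if n is None else n
    print('t',o['time'].round(2),'p',p.round(4),'yaw',np.degrees(a).round(1),'tilt',np.degrees(np.arccos(-M[2,1])).round(2),'F',np.round(o['wrist_force'],1),'g',round(float(o['grip_width']),3))
    for i in range(k):
        h=a+(b-a)*i/k
        s=d/k;T=np.array([np.cos(h)*s[0]+np.sin(h)*s[1],-s[2],-np.sin(h)*s[0]+np.cos(h)*s[1]])
        print([round(float(v),4) for v in T],'turn_y',round(t/k,4))
E
python3 - <<'E'
from h import *
cm=robot.camera_model('top')
f=lambda c,k,o,z:np.array([pix2w(cm,((a+.5)/k-.5+o[0],(b+.5)/k-.5+o[1]),z)[:2] for a,b in c])
B=f([(138,110),(182,104),(142,160),(185,156)],5,(105,165),.040);print(B.round(4),B.mean(0))
print('brass yaw',np.degrees(np.arctan2(*(B[0]-B[2]+B[1]-B[3])[::-1])))
C=f([(175,140),(355,105),(430,370),(240,415)],8,(415,160),.064);print(C.round(4),C.mean(0))
v=C[0]-C[3]+C[1]-C[2];u=C[0]-C[1]+C[3]-C[2];print('len',np.linalg.norm(v)/2,np.linalg.norm(u)/2,'yaw',np.degrees(np.arctan2(v[1],v[0])),np.degrees(np.arctan2(u[1],u[0])))
c=C.mean(0);plan(c[0],c[1],.20,np.degrees(np.arctan2(v[1],v[0]))-90)
E
```

```text
[[0.603  0.3675]
 [0.6061 0.3475]
 [0.5796 0.3639]
 [0.5818 0.3443]] [0.59262107 0.35579875]
brass yaw 8.124331289346213
[[ 0.6282 -0.3162]
 [ 0.6389 -0.366 ]
 [ 0.5644 -0.3827]
 [ 0.5511 -0.3308]] [ 0.59564275 -0.34894104]
len 0.07740439461223765 0.05227014626962313 yaw 11.646074528635719 103.22483571661925Traceback (most recent call last):
  File "<stdin>", line 8, in <module>
  File "h.py", line 19, in plan
    print('t',o['time'].round(2),'p',p.round(4),'yaw',np.degrees(a).round(1),'tilt',np.degrees(np.arccos(-M[2,1])).round(2),'F',np.round(o['wrist_force'],1),'g',round(float(o['grip_width']),3))
              ^^^^^^^^^^^^^^^
AttributeError: 'float' object has no attribute 'round'
```

```bash
sed -i "s/o\['time'\].round(2)/round(float(o['time']),2)/" h.py; python3 -c "
from h import *
plan(.596,-.349,.2,-78)"
```

```text
t 0.8 p [ 0.1708 -0.6012  0.2347] yaw -74.1 tilt 0.0 F [ 0.2  0.1 -0.1] g 1.002
[-0.0126, 0.0035, 0.0478] turn_y 0.0067
[-0.013, 0.0035, 0.0477] turn_y 0.0067
[-0.0133, 0.0035, 0.0476] turn_y 0.0067
[-0.0136, 0.0035, 0.0475] turn_y 0.0067
[-0.0139, 0.0035, 0.0474] turn_y 0.0067
[-0.0142, 0.0035, 0.0473] turn_y 0.0067
[-0.0146, 0.0035, 0.0472] turn_y 0.0067
[-0.0149, 0.0035, 0.0471] turn_y 0.0067
[-0.0152, 0.0035, 0.047] turn_y 0.0067
[-0.0155, 0.0035, 0.0469] turn_y 0.0067
```

servo_tool([
  [-0.013,0.0035,0.048,0,0.0067,0,-1],
  [-0.013,0.0035,0.048,0,0.0067,0,-1],
  [-0.013,0.0035,0.048,0,0.0067,0,-1],
  [-0.014,0.0035,0.0475,0,0.0067,0,-1],
  [-0.014,0.0035,0.0475,0,0.0067,0,-1],
])

```text
time: 1.42
position: [0.3854, -0.4735, 0.2173]
eef_rot: [-0.557, 0.557, -0.436, 0.436]
wrist_force: [0.7, -0.7, -0.1]
grip_width: 0.997
```

servo_tool([
  [-0.014,0.0035,0.047,0,0.0067,0,-1],
  [-0.0145,0.0035,0.047,0,0.0067,0,-1],
  [-0.015,0.0035,0.047,0,0.0067,0,-1],
  [-0.015,0.0035,0.047,0,0.0067,0,-1],
  [-0.0155,0.0035,0.047,0,0.0067,0,-1],
])

```text
time: 2.05
position: [0.5974, -0.348, 0.1997]
eef_rot: [-0.549, 0.55, -0.445, 0.445]
wrist_force: [0.4, -0.0, 0.1]
grip_width: 0.999
```

servo_tool([
  [0,0,0,0,0,0,-1],
  [0,0,0,0,0,0,-1],
])

```text
time: 2.3
position: [0.5956, -0.3491, 0.1995]
eef_rot: [-0.549, 0.55, -0.445, 0.445]
wrist_force: [-1.6, -0.1, -0.0]
grip_width: 1.002
```

Run:
```python
from h import *
cm=robot.camera_model('wrist');im=robot.grab_frame('wrist');save('w1.png',im);print(cm)
import json;json.dump({k:np.array(v).tolist() for k,v in cm.items()},open('w1.json','w'))
print(w2pix(cm,(.596,-.349,.064)));plan(.596,-.349,.2,-78)
```

```text
{'camera_matrix': array([[321.22943422,   0.        , 280.28420643],
       [  0.        , 321.22943422, 215.28525359],
       [  0.        ,   0.        ,   1.        ]]), 'xyz': array([ 0.67882373, -0.33053098,  0.34864682]), 'orientation': array([ 0.76797621, -0.12183569,  0.09865135, -0.62099639])}
[281.13501726 207.2157945 ]
t 2.35 p [ 0.595  -0.3499  0.1997] yaw -78.1 tilt 0.07 F [-0.5 -0.9  0.2] g 1.001
[-0.0007, -0.0003, 0.0011] turn_y -0.0011
```

View pics/w1.png

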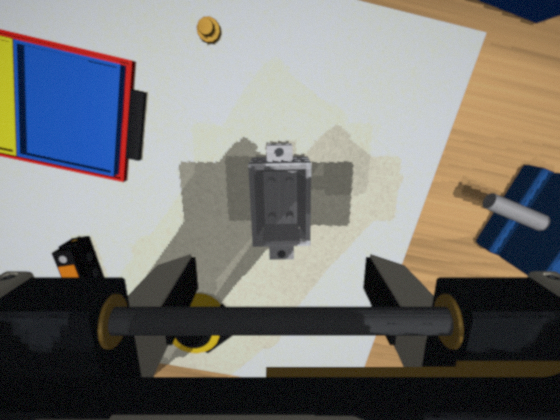

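The wrist view shows the stack centred near (280,204), where I projected (281,207), with rim sides parallel to the fingers. So the grasp is aligned and I can go down.

servo_tool([
  [-0.001,0.04,0.001,0,0,0,-1],
  [0,0.04,0.001,0,0,0,-1],
  [0,0.035,0,0,0,0,-1],
  [0,0.0245,0,0,0,0,-1],
  [0,0,0,0,0,0,-1],
])

```text
time: 2.98
position: [0.5953, -0.3483, 0.0586]
eef_rot: [-0.549, 0.55, -0.447, 0.444]
wrist_force: [-0.2, -0.7, 0.3]
grip_width: 0.997
```

```bash
python3 -c "
from h import *
print(robot.nose_length)
im=robot.grab_frame('wrist');save('w2.png',im)
plan(.596,-.349,.06,-78)"
```

```text
0.008
t 3.02 p [ 0.5965 -0.3485  0.0603] yaw -78.1 tilt 0.07 F [-0.1  0.1  0.6] g 0.997
[0.0003, 0.0003, -0.0006] turn_y -0.0016
```

View pics/w2.png

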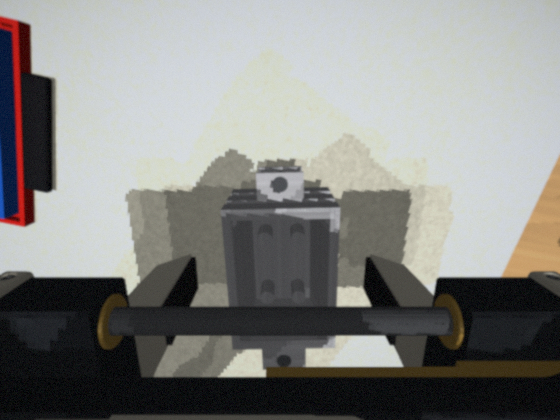

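The flange (222–340 px) sits centred between the fingers (197–365). I'll close, then lift slowly.

servo_tool([
  [0,0,0,0,0,0,1],
  [0,0,0,0,0,0,1],
  [0,0,0,0,0,0,1],
  [0,0,0,0,0,0,1],
  [0,0,0,0,0,0,1],
])

```text
time: 3.65
position: [0.598, -0.3475, 0.0605]
eef_rot: [-0.55, 0.55, -0.445, 0.445]
wrist_force: [-0.5, -0.3, 2.9]
grip_width: 0.607
```

servo_tool([
  [0,0,0,0,0,0,1],
  [0,-0.002,0,0,0,0,1],
  [0,-0.003,0,0,0,0,1],
  [0,-0.004,0,0,0,0,1],
  [0,0,0,0,0,0,1],
])

```text
time: 4.28
position: [0.5981, -0.3475, 0.0697]
eef_rot: [0.55, -0.55, 0.445, -0.445]
wrist_force: [0.7, 1.3, -1.8]
grip_width: 0.607
```

```bash
python3 -c "
from h import *
im=robot.grab_frame('scene');save('s2.png',cv2.resize(im[160:250,60:180],None,fx=5,fy=5,interpolation=cv2.INTER_CUBIC))
plan(.596,-.349,.12,-78)"
```

```text
t 4.33 p [ 0.598  -0.3474  0.0694] yaw -78.0 tilt 0.02 F [-0.2  0.2 -1.2] g 0.604
[0.0011, -0.0506, -0.0022] turn_y 0.0003
```

View pics/s2.png

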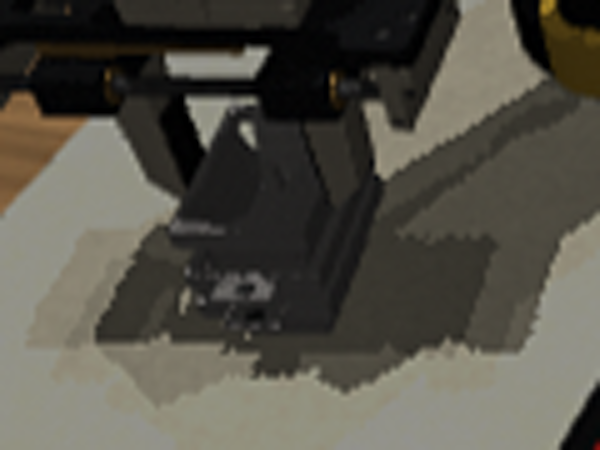

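The lower flange stays put while the top pan has risen, and the force is about 1 N, one pan's weight. I'll lift clear and check again.

servo_tool([
  [0,-0.01,0,0,0,0,1],
  [0,-0.02,0,0,0,0,1],
  [0,-0.025,0,0,0,0,1],
  [0,-0.015,0,0,0,0,1],
  [0,0,0,0,0,0,1],
])

```text
time: 4.95
position: [0.5987, -0.3478, 0.1412]
eef_rot: [0.55, -0.549, 0.444, -0.446]
wrist_force: [0.2, 0.1, -1.9]
grip_width: 0.608
```

```bash
python3 -c "
from h import *
im=robot.grab_frame('scene');save('s3.png',cv2.resize(im[120:250,60:180],None,fx=4,fy=4,interpolation=cv2.INTER_CUBIC))
plan(.634,.073,.13,-90)"
```

```text
t 5.0 p [ 0.598  -0.3475  0.1398] yaw -78.0 tilt 0.06 F [ 0.9 -0.1 -1.3] g 0.606
[-0.0505, 0.0012, 0.0153] turn_y 0.0262
[-0.0509, 0.0012, 0.014] turn_y 0.0262
[-0.0512, 0.0012, 0.0127] turn_y 0.0262
[-0.0515, 0.0012, 0.0113] turn_y 0.0262
[-0.0518, 0.0012, 0.01] turn_y 0.0262
[-0.052, 0.0012, 0.0086] turn_y 0.0262
[-0.0523, 0.0012, 0.0072] turn_y 0.0262
[-0.0524, 0.0012, 0.0059] turn_y 0.0262
```

View pics/s3.png

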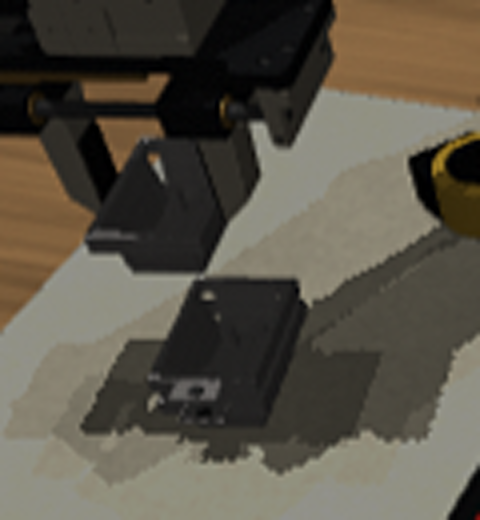

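Only one pan hangs in the fingers and the other two are still nested. I'll carry it to the green bay.

servo_tool([
  [-0.0505,0.001,0.015,0,0.026,0,1],
  [-0.051,0.001,0.014,0,0.026,0,1],
  [-0.051,0.001,0.013,0,0.026,0,1],
  [-0.0515,0.001,0.011,0,0.026,0,1],
  [-0.052,0.001,0.01,0,0.026,0,1],
])

```text
time: 5.62
position: [0.6191, -0.0828, 0.1331]
eef_rot: [-0.519, 0.52, -0.48, 0.479]
wrist_force: [1.3, 0.1, -1.3]
grip_width: 0.611
```

servo_tool([
  [-0.052,0.001,0.0085,0,0.026,0,1],
  [-0.052,0.001,0.007,0,0.026,0,1],
  [-0.0525,0.001,0.006,0,0.026,0,1],
  [0,0,0,0,0,0,1],
  [0,0,0,0,0,0,1],
])

```text
time: 6.25
position: [0.6323, 0.0725, 0.1302]
eef_rot: [-0.5, 0.501, -0.5, 0.499]
wrist_force: [-0.7, 0.3, -0.9]
grip_width: 0.61
```

```bash
python3 -c "
from h import *
plan(.634,.073,.037,-90)"
```

```text
t 6.25 p [0.6323 0.0725 0.1302] yaw -89.9 tilt 0.12 F [-0.7  0.3 -0.9] g 0.61
[-0.0003, 0.0466, 0.0008] turn_y 0.0011
[-0.0003, 0.0466, 0.0008] turn_y 0.0011
```

servo_tool([
  [0,0.04,0.001,0,0,0,1],
  [0,0.03,0,0,0,0,1],
  [0,0.015,0,0,0,0,1],
  [0,0.004,0,0,0,0,1],
  [0,0.002,0,0,0,0,1],
])

```text
time: 6.88
position: [0.6346, 0.0726, 0.041]
eef_rot: [0.501, -0.5, 0.499, -0.5]
wrist_force: [-0.8, 0.1, -0.3]
grip_width: 0.611
```

servo_tool([
  [0,0.002,0,0,0,0,1],
  [0,0.0015,0,0,0,0,1],
  [0,0,0,0,0,0,1],
  [0,0,0,0,0,0,1],
])

```text
time: 7.38
position: [0.634, 0.0731, 0.0369]
eef_rot: [0.5, -0.5, 0.5, -0.5]
wrist_force: [-0.5, -0.8, -1.2]
grip_width: 0.607
```

servo_tool([
  [0,0.001,0,0,0,0,1],
  [0,0.001,0,0,0,0,1],
  [0,0,0,0,0,0,1],
  [0,0,0,0,0,0,1],
])

```text
time: 7.88
position: [0.634, 0.073, 0.0356]
eef_rot: [0.501, -0.5, 0.5, -0.5]
wrist_force: [-3.6, 0.3, 9.0]
grip_width: 0.602
```

It has touched the floor with 9 N on the wrist. I'll release and rise.

servo_tool([
  [0,0,0,0,0,0,0],
  [0,0,0,0,0,0,-1],
  [0,0,0,0,0,0,-1],
  [0,-0.02,0,0,0,0,-1],
  [0,-0.05,0,0,0,0,-1],
])

```text
time: 8.5
position: [0.6324, 0.0727, 0.1044]
eef_rot: [-0.499, 0.502, -0.5, 0.499]
wrist_force: [0.3, 1.3, 1.4]
grip_width: 0.978
```

servo_tool([
  [0,-0.06,0,0,0,0,-1],
  [0,-0.02,0,0,0,0,-1],
  [0,0,0,0,0,0,-1],
])

```text
time: 8.88
position: [0.6353, 0.0732, 0.1881]
eef_rot: [0.502, -0.499, 0.499, -0.501]
wrist_force: [0.7, -0.1, -0.5]
grip_width: 1.0
```

```bash
python3 -c "
from h import *
plan(.593,.356,.15,-82)"
```

```text
t 8.88 p [0.6353 0.0732 0.1881] yaw -89.9 tilt 0.29 F [ 0.7 -0.1 -0.5] g 1.0
[-0.0471, 0.0063, -0.007] turn_y -0.023
[-0.0473, 0.0063, -0.0059] turn_y -0.023
[-0.0474, 0.0063, -0.0048] turn_y -0.023
[-0.0475, 0.0063, -0.0037] turn_y -0.023
[-0.0476, 0.0063, -0.0026] turn_y -0.023
[-0.0476, 0.0063, -0.0015] turn_y -0.023
```

servo_tool([
  [-0.047,0.006,-0.007,0,-0.023,0,-1],
  [-0.047,0.006,-0.006,0,-0.023,0,-1],
  [-0.0475,0.006,-0.005,0,-0.023,0,-1],
  [-0.0475,0.006,-0.0035,0,-0.023,0,-1],
  [-0.0475,0.006,-0.0025,0,-0.023,0,-1],
])

```text
time: 9.5
position: [0.5977, 0.3093, 0.1536]
eef_rot: [-0.528, 0.529, -0.47, 0.47]
wrist_force: [0.3, 0.1, -0.2]
grip_width: 1.001
```

servo_tool([
  [-0.0475,0.006,-0.0015,0,-0.023,0,-1],
  [0,0,0,0,0,0,-1],
  [0,0,0,0,0,0,-1],
])

```text
time: 9.88
position: [0.5913, 0.3543, 0.1478]
eef_rot: [-0.533, 0.534, -0.464, 0.464]
wrist_force: [0.1, -0.4, 0.2]
grip_width: 1.002
```

```bash
python3 -c "
from h import *
cm=robot.camera_model('wrist');im=robot.grab_frame('wrist');save('w3.png',im)
print(w2pix(cm,(.593,.356,.04)));plan(.593,.356,.022,-82)"
```

```text
[279.51218903 214.82013939]
t 9.93 p [0.592  0.3535 0.1481] yaw -82.1 tilt 0.1 F [-0.3 -0.4 -0.3] g 1.003
[-0.0008, 0.042, 0.0005] turn_y -0.0005
[-0.0008, 0.042, 0.0005] turn_y -0.0005
[-0.0008, 0.042, 0.0005] turn_y -0.0005
```

View pics/w3.png

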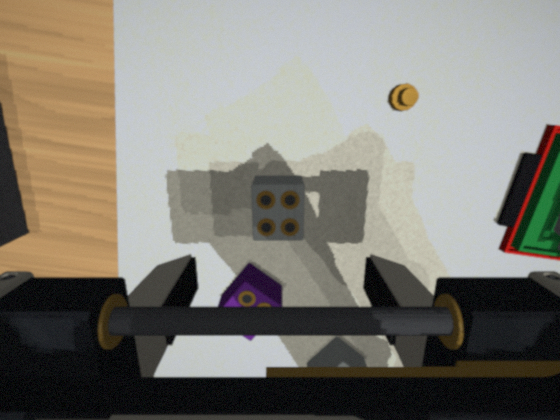

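The brass block is at (278,213), against a projected (279.5,215), and square to the jaws. Down and close.

servo_tool([
  [-0.001,0.042,0.001,0,0,0,-1],
  [-0.001,0.042,0,0,0,0,-1],
  [0,0.03,0,0,0,0,-1],
  [0,0.012,0,0,0,0,-1],
  [0,0,0,0,0,0,-1],
])

```text
time: 10.55
position: [0.5927, 0.3562, 0.0226]
eef_rot: [-0.533, 0.534, -0.464, 0.464]
wrist_force: [0.8, 0.5, 0.7]
grip_width: 1.002
```

servo_tool([
  [0,0,0,0,0,0,1],
  [0,0,0,0,0,0,1],
  [0,0,0,0,0,0,1],
  [0,0,0,0,0,0,1],
  [0,0,0,0,0,0,1],
])

```text
time: 11.18
position: [0.5923, 0.3574, 0.0228]
eef_rot: [0.534, -0.534, 0.464, -0.464]
wrist_force: [-0.4, 0.3, 0.4]
grip_width: 0.502
```

servo_tool([
  [0,0,0,0,0,0,1],
  [0,-0.02,0,0,0,0,1],
  [0,-0.05,0,0,0,0,1],
  [0,-0.05,0,0,0,0,1],
  [0,0,0,0,0,0,1],
])

```text
time: 11.8
position: [0.5949, 0.3592, 0.1492]
eef_rot: [0.537, -0.53, 0.463, -0.465]
wrist_force: [-0.1, 1.0, -2.3]
grip_width: 0.476
```

```bash
python3 -c "
from h import *
plan(.634,-.0265,.14,-90)"
```

```text
t 11.8 p [0.5949 0.3592 0.1492] yaw -82.0 tilt 0.55 F [-0.1  1.  -2.3] g 0.476
[0.0484, 0.0011, -0.0019] turn_y 0.0174
[0.0485, 0.0011, -0.001] turn_y 0.0174
[0.0485, 0.0011, -0.0002] turn_y 0.0174
[0.0485, 0.0011, 0.0007] turn_y 0.0174
[0.0484, 0.0011, 0.0015] turn_y 0.0174
[0.0484, 0.0011, 0.0024] turn_y 0.0174
[0.0484, 0.0011, 0.0032] turn_y 0.0174
[0.0483, 0.0011, 0.004] turn_y 0.0174
```

servo_tool([
  [0.0485,0.001,-0.002,0,0.0174,0,1],
  [0.0485,0.001,-0.001,0,0.0174,0,1],
  [0.0485,0.001,0,0,0.0174,0,1],
  [0.0485,0.001,0.001,0,0.0174,0,1],
  [0.0485,0.001,0.0015,0,0.0174,0,1],
])

```text
time: 12.42
position: [0.6169, 0.1144, 0.1376]
eef_rot: [-0.513, 0.513, -0.487, 0.487]
wrist_force: [0.5, -0.5, -1.3]
grip_width: 0.476
```

servo_tool([
  [0.0485,0.001,0.0025,0,0.0174,0,1],
  [0.0485,0.001,0.003,0,0.0174,0,1],
  [0.048,0.001,0.004,0,0.0174,0,1],
  [0,0,0,0,0,0,1],
  [0,0,0,0,0,0,1],
])

```text
time: 13.05
position: [0.6315, -0.0281, 0.1346]
eef_rot: [0.5, -0.5, 0.5, -0.5]
wrist_force: [1.5, 1.0, -1.9]
grip_width: 0.478
```

```bash
python3 -c "
from h import *
plan(.634,-.0265,.0325,-90)"
```

```text
t 13.05 p [ 0.6315 -0.0281  0.1346] yaw -90.0 tilt 0.05 F [ 1.5  1.  -1.9] g 0.478
[-0.0008, 0.051, 0.0012] turn_y 0.0002
[-0.0008, 0.051, 0.0012] turn_y 0.0002
```

servo_tool([
  [-0.001,0.045,0.001,0,0,0,1],
  [-0.0005,0.035,0.001,0,0,0,1],
  [0,0.015,0,0,0,0,1],
  [0,0.005,0,0,0,0,1],
  [0,0.002,0,0,0,0,1],
])

```text
time: 13.68
position: [0.6347, -0.0267, 0.0336]
eef_rot: [0.501, -0.5, 0.499, -0.5]
wrist_force: [0.8, -0.2, -1.2]
grip_width: 0.476
```

servo_tool([
  [0,0.0015,0,0,0,0,1],
  [0,0,0,0,0,0,1],
  [0,0,0,0,0,0,1],
])

```text
time: 14.05
position: [0.6341, -0.0271, 0.0317]
eef_rot: [0.5, -0.5, 0.5, -0.5]
wrist_force: [0.1, -0.5, -1.2]
grip_width: 0.478
```

servo_tool([
  [0,0.001,0,0,0,0,1],
  [0,0.001,0,0,0,0,1],
  [0,0,0,0,0,0,1],
  [0,0,0,0,0,0,1],
])

```text
time: 14.55
position: [0.6339, -0.0271, 0.0297]
eef_rot: [0.5, -0.5, 0.5, -0.5]
wrist_force: [-3.3, 0.4, 6.4]
grip_width: 0.48
```

The floor is reached with 6 N on the wrist. I'll open partway, rise, then go for the blue-label valve.

servo_tool([
  [0,0,0,0,0,0,-0.4],
  [0,0,0,0,0,0,-0.4],
  [0,0,0,0,0,0,-0.4],
  [0,-0.02,0,0,0,0,-0.4],
  [0,-0.05,0,0,0,0,-0.4],
])

```text
time: 15.18
position: [0.6323, -0.027, 0.099]
eef_rot: [-0.499, 0.501, -0.501, 0.499]
wrist_force: [1.1, 0.9, 0.5]
grip_width: 0.699
```

servo_tool([
  [0,-0.05,0,0,0,0,-0.4],
  [0,0,0,0,0,0,-0.4],
  [0,0,0,0,0,0,-0.4],
])

```text
time: 15.55
position: [0.6339, -0.0271, 0.1501]
eef_rot: [0.5, -0.5, 0.5, -0.5]
wrist_force: [0.6, -0.5, 0.3]
grip_width: 0.704
```

```bash
python3 -c "
from h import *
plan(.459,.129,.15,-115)"
```

```text
t 15.55 p [ 0.6339 -0.0271  0.1501] yaw -90.0 tilt 0.06 F [ 0.6 -0.5  0.3] g 0.704
[-0.0312, 0.0, -0.035] turn_y 0.0874
[-0.0281, 0.0, -0.0376] turn_y 0.0874
[-0.0247, 0.0, -0.0399] turn_y 0.0874
[-0.0211, 0.0, -0.0419] turn_y 0.0874
[-0.0174, 0.0, -0.0435] turn_y 0.0874
```

servo_tool([
  [-0.031,0,-0.035,0,0.087,0,-0.4],
  [-0.028,0,-0.0375,0,0.087,0,-0.4],
  [-0.025,0,-0.04,0,0.087,0,-0.4],
  [-0.021,0,-0.042,0,0.087,0,-0.4],
  [-0.0175,0,-0.0435,0,0.088,0,-0.4],
])

```text
time: 16.18
position: [0.4567, 0.1296, 0.1484]
eef_rot: [0.379, -0.38, 0.597, -0.597]
wrist_force: [1.1, 0.1, -0.1]
grip_width: 0.698
```

servo_tool([
  [0,0,0,0,0,0,-0.4],
  [0,0,0,0,0,0,-0.4],
])

```text
time: 16.42
position: [0.4586, 0.1286, 0.1488]
eef_rot: [-0.38, 0.381, -0.596, 0.596]
wrist_force: [-0.5, 0.0, 0.8]
grip_width: 0.7
```

```bash
python3 -c "
from h import *
cm=robot.camera_model('wrist');im=robot.grab_frame('wrist');save('w4.png',im)
print(robot.get_obs()['qpos'],w2pix(cm,(.459,.129,.038)));plan(.459,.129,.022,-115)"
```

```text
[-3.85947323e-01  2.97141779e-01  1.40673415e-03  2.03155776e+00
  1.02141039e-04  8.13493561e-01 -2.39125199e+00] [281.03518201 214.98996573]
t 16.48 p [0.4591 0.1282 0.1489] yaw -115.0 tilt 0.04 F [ 0.4  0.1 -0.4] g 0.7
[-0.0002, 0.0423, -0.0002] turn_y 0.0002
[-0.0002, 0.0423, -0.0002] turn_y 0.0002
[-0.0002, 0.0423, -0.0002] turn_y 0.0002
```

View pics/w4.png

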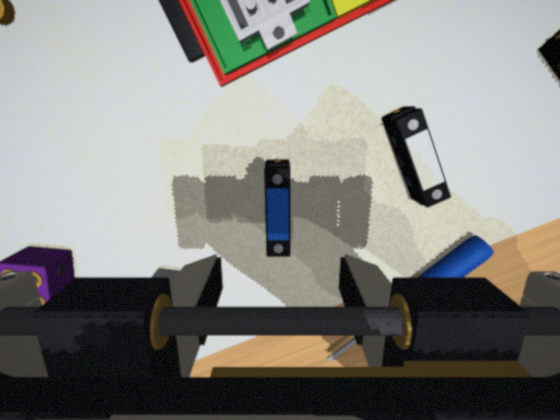

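The blue-label valve is at (277,213), aligned with the jaws. Down, close and lift.

servo_tool([
  [-0.001,0.042,0,0,0,0,-0.4],
  [0,0.042,0,0,0,0,-0.4],
  [0,0.03,0,0,0,0,-0.4],
  [0,0.013,0,0,0,0,-0.4],
  [0,0,0,0,0,0,-0.4],
])

```text
time: 17.1
position: [0.4592, 0.1291, 0.0217]
eef_rot: [0.379, -0.38, 0.596, -0.596]
wrist_force: [-0.2, 0.6, -0.3]
grip_width: 0.702
```

servo_tool([
  [0,0,0,0,0,0,1],
  [0,0,0,0,0,0,1],
  [0,0,0,0,0,0,1],
  [0,0,0,0,0,0,1],
  [0,0,0,0,0,0,1],
])

```text
time: 17.73
position: [0.4593, 0.13, 0.0224]
eef_rot: [-0.38, 0.38, -0.596, 0.596]
wrist_force: [0.0, 0.1, 2.9]
grip_width: 0.24
```

servo_tool([
  [0,0,0,0,0,0,1],
  [0,-0.02,0,0,0,0,1],
  [0,-0.05,0,0,0,0,1],
  [0,-0.05,0,0,0,0,1],
  [0,0,0,0,0,0,1],
])

```text
time: 18.35
position: [0.4612, 0.1306, 0.1454]
eef_rot: [-0.382, 0.378, -0.596, 0.597]
wrist_force: [-0.1, -0.5, -1.8]
grip_width: 0.238
```

```bash
python3 -c "
from h import *
plan(.634,-.101,.14,-90)"
```

```text
t 18.35 p [0.4612 0.1306 0.1454] yaw -115.0 tilt 0.37 F [-0.1 -0.5 -1.8] g 0.238
[0.0228, 0.0009, 0.0424] turn_y -0.0726
[0.0259, 0.0009, 0.0406] turn_y -0.0726
[0.0287, 0.0009, 0.0386] turn_y -0.0726
[0.0315, 0.0009, 0.0365] turn_y -0.0726
[0.034, 0.0009, 0.0341] turn_y -0.0726
[0.0364, 0.0009, 0.0315] turn_y -0.0726
```

servo_tool([
  [0.023,0.001,0.0425,0,-0.0725,0,1],
  [0.026,0.001,0.0405,0,-0.0725,0,1],
  [0.0285,0.001,0.0385,0,-0.0725,0,1],
  [0.0315,0.001,0.0365,0,-0.0725,0,1],
  [0.034,0.001,0.034,0,-0.0725,0,1],
])

```text
time: 18.98
position: [0.6028, -0.0644, 0.1354]
eef_rot: [0.482, -0.483, 0.518, -0.517]
wrist_force: [0.5, 0.9, -1.6]
grip_width: 0.239
```

servo_tool([
  [0.0365,0.001,0.0315,0,-0.0725,0,1],
  [0,0,0,0,0,0,1],
  [0,0,0,0,0,0,1],
])

```text
time: 19.35
position: [0.6305, -0.1013, 0.1345]
eef_rot: [0.499, -0.5, 0.501, -0.499]
wrist_force: [-0.2, 0.8, -0.9]
grip_width: 0.24
```

```bash
python3 -c "
from h import *
plan(.634,-.101,.032,-90)"
```

```text
t 19.35 p [ 0.6305 -0.1013  0.1345] yaw -90.1 tilt 0.17 F [-0.2  0.8 -0.9] g 0.24
[-0.0002, 0.0512, 0.0017] turn_y -0.0005
[-0.0002, 0.0512, 0.0017] turn_y -0.0005
```

servo_tool([
  [0,0.045,0.0025,0,0,0,1],
  [0,0.035,0,0,0,0,1],
  [0,0.015,0,0,0,0,1],
  [0,0.005,0,0,0,0,1],
  [0,0.002,0,0,0,0,1],
])

```text
time: 19.98
position: [0.6348, -0.1015, 0.0351]
eef_rot: [-0.5, 0.5, -0.5, 0.5]
wrist_force: [0.8, -0.6, -1.7]
grip_width: 0.237
```

servo_tool([
  [0,0.0015,0,0,0,0,1],
  [0,0.001,0,0,0,0,1],
  [0,0,0,0,0,0,1],
  [0,0,0,0,0,0,1],
])

```text
time: 20.48
position: [0.6342, -0.1019, 0.0319]
eef_rot: [-0.5, 0.5, -0.5, 0.5]
wrist_force: [-0.3, 0.9, -0.7]
grip_width: 0.238
```

servo_tool([
  [0,0.001,0,0,0,0,1],
  [0,0.001,0,0,0,0,1],
  [0,0.0005,0,0,0,0,1],
  [0,0,0,0,0,0,1],
  [0,0,0,0,0,0,1],
])

```text
time: 21.1
position: [0.6341, -0.1018, 0.0295]
eef_rot: [-0.5, 0.5, -0.5, 0.5]
wrist_force: [-2.6, 0.2, 4.6]
grip_width: 0.238
```

servo_tool([
  [0,0,0,0,0,0,0.22],
  [0,0,0,0,0,0,0.22],
  [0,0,0,0,0,0,0.22],
  [0,-0.02,0,0,0,0,0.22],
  [0,-0.05,0,0,0,0,0.22],
])

```text
time: 21.72
position: [0.6326, -0.1017, 0.099]
eef_rot: [0.499, -0.501, 0.501, -0.499]
wrist_force: [0.6, -0.4, 0.4]
grip_width: 0.39
```

servo_tool([
  [0,-0.05,0,0,0,0,-0.4],
  [0,0,0,0,0,0,-0.4],
  [0,0,0,0,0,0,-0.4],
])

```text
time: 22.1
position: [0.6341, -0.1019, 0.1501]
eef_rot: [-0.5, 0.5, -0.5, 0.5]
wrist_force: [0.0, 0.1, 0.0]
grip_width: 0.661
```

```bash
python3 -c "
from h import *
plan(.451,.0015,.15,-88.5)"
```

```text
t 22.1 p [ 0.6341 -0.1019  0.1501] yaw -90.0 tilt 0.06 F [0.  0.1 0. ] g 0.661
[-0.0258, 0.0, -0.0458] turn_y -0.0067
[-0.0261, 0.0, -0.0456] turn_y -0.0067
[-0.0264, 0.0, -0.0454] turn_y -0.0067
[-0.0267, 0.0, -0.0453] turn_y -0.0067
```

servo_tool([
  [-0.026,0,-0.046,0,-0.0065,0,-0.4],
  [-0.026,0,-0.0455,0,-0.0065,0,-0.4],
  [-0.0265,0,-0.0455,0,-0.0065,0,-0.4],
  [-0.0265,0,-0.045,0,-0.0065,0,-0.4],
  [0,0,0,0,0,0,-0.4],
])

```text
time: 22.72
position: [0.4469, 0.003, 0.1483]
eef_rot: [-0.506, 0.508, -0.494, 0.492]
wrist_force: [1.3, -0.2, 0.3]
grip_width: 0.699
```

servo_tool([
  [0,0,0,0,0,0,-0.4],
])

```text
time: 22.85
position: [0.4514, 0.0013, 0.149]
eef_rot: [-0.506, 0.506, -0.494, 0.494]
wrist_force: [0.3, -1.1, -0.8]
grip_width: 0.706
```

```bash
python3 -c "
from h import *
cm=robot.camera_model('wrist');im=robot.grab_frame('wrist');save('w5.png',im)
print(w2pix(cm,(.451,.0015,.038)));plan(.451,.0015,.022,-88.5)"
```

```text
[281.17465152 216.19890192]
t 22.9 p [0.4519 0.001  0.1491] yaw -88.6 tilt 0.02 F [ 0.4 -0.5 -0.5] g 0.701
[-0.0002, 0.0424, -0.0003] turn_y -0.0005
[-0.0002, 0.0424, -0.0003] turn_y -0.0005
[-0.0002, 0.0424, -0.0003] turn_y -0.0005
```

View pics/w5.png

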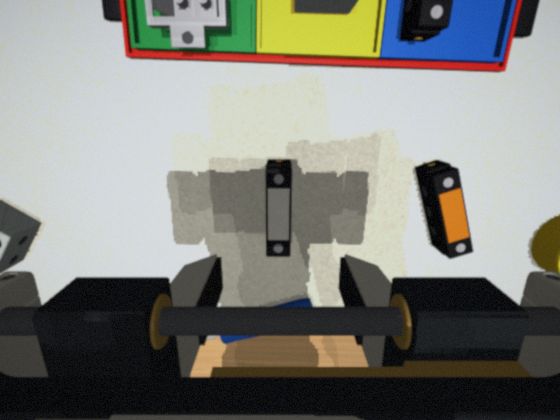

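The white-label valve is at (278,212), aligned, and the orange one is off to the right at (447,210). Down, close and lift.

servo_tool([
  [-0.001,0.042,0,0,0,0,-0.4],
  [0,0.042,0,0,0,0,-0.4],
  [0,0.03,0,0,0,0,-0.4],
  [0,0.013,0,0,0,0,-0.4],
  [0,0,0,0,0,0,-0.4],
])

```text
time: 23.52
position: [0.4513, 0.0021, 0.0216]
eef_rot: [-0.506, 0.507, -0.494, 0.493]
wrist_force: [0.2, 0.1, 0.5]
grip_width: 0.696
```

servo_tool([
  [0,0,0,0,0,0,1],
  [0,0,0,0,0,0,1],
  [0,0,0,0,0,0,1],
  [0,0,0,0,0,0,1],
  [0,0,0,0,0,0,1],
])

```text
time: 24.15
position: [0.4513, 0.0026, 0.0224]
eef_rot: [0.506, -0.506, 0.493, -0.494]
wrist_force: [-0.8, 0.2, 3.5]
grip_width: 0.236
```

servo_tool([
  [0,0,0,0,0,0,1],
  [0,-0.02,0,0,0,0,1],
  [0,-0.05,0,0,0,0,1],
  [0,-0.05,0,0,0,0,1],
  [0,0,0,0,0,0,1],
])

```text
time: 24.78
position: [0.4534, 0.0027, 0.1453]
eef_rot: [0.508, -0.505, 0.492, -0.495]
wrist_force: [0.7, 1.0, -2.1]
grip_width: 0.24
```

```bash
python3 -c "
from h import *
plan(.634,-.152,.14,-90)"
```

```text
t 24.77 p [0.4534 0.0027 0.1453] yaw -88.6 tilt 0.38 F [ 0.7  1.  -2.1] g 0.24
[0.0318, 0.0011, 0.0353] turn_y 0.0051
[0.0317, 0.0011, 0.0355] turn_y 0.0051
[0.0315, 0.0011, 0.0357] turn_y 0.0051
[0.0313, 0.0011, 0.0358] turn_y 0.0051
[0.0311, 0.0011, 0.036] turn_y 0.0051
```

servo_tool([
  [0.032,0.001,0.0355,0,0.005,0,1],
  [0.032,0.001,0.0355,0,0.005,0,1],
  [0.032,0.001,0.0355,0,0.005,0,1],
  [0.0315,0.001,0.036,0,0.005,0,1],
  [0.0315,0.001,0.036,0,0.005,0,1],
])

```text
time: 25.4
position: [0.6323, -0.1546, 0.1352]
eef_rot: [-0.5, 0.501, -0.501, 0.499]
wrist_force: [1.1, 1.1, -1.3]
grip_width: 0.238
```

servo_tool([
  [0,0,0,0,0,0,1],
  [0,0,0,0,0,0,1],
])

```text
time: 25.65
position: [0.6309, -0.1531, 0.1354]
eef_rot: [0.5, -0.501, 0.501, -0.499]
wrist_force: [-0.5, 0.3, -1.1]
grip_width: 0.236
```

```bash
python3 -c "
from h import *
plan(.634,-.154,.032,-90)"
```

```text
t 25.65 p [ 0.6309 -0.1531  0.1354] yaw -90.0 tilt 0.18 F [-0.5  0.3 -1.1] g 0.236
[0.0004, 0.0517, 0.0015] turn_y 0.0003
[0.0004, 0.0517, 0.0015] turn_y 0.0003
```

servo_tool([
  [0.0005,0.045,0.0025,0,0,0,1],
  [0,0.035,0,0,0,0,1],
  [0,0.015,0,0,0,0,1],
  [0,0.005,0,0,0,0,1],
  [0,0.002,0,0,0,0,1],
])

```text
time: 26.28
position: [0.6352, -0.1541, 0.0362]
eef_rot: [0.5, -0.5, 0.499, -0.5]
wrist_force: [-0.4, -0.1, -1.4]
grip_width: 0.237
```

servo_tool([
  [0,0.0015,0,0,0,0,1],
  [0,0.0015,0,0,0,0,1],
  [0,0,0,0,0,0,1],
  [0,0,0,0,0,0,1],
])

```text
time: 26.78
position: [0.6347, -0.1543, 0.0324]
eef_rot: [0.5, -0.5, 0.5, -0.5]
wrist_force: [-0.2, 0.1, -1.3]
grip_width: 0.235
```

servo_tool([
  [0,0.001,0,0,0,0,1],
  [0,0.001,0,0,0,0,1],
  [0,0.001,0,0,0,0,1],
  [0,0,0,0,0,0,1],
  [0,0,0,0,0,0,1],
])

```text
time: 27.4
position: [0.6346, -0.1542, 0.0295]
eef_rot: [-0.5, 0.5, -0.5, 0.5]
wrist_force: [-2.7, 0.2, 4.9]
grip_width: 0.238
```

Floor contact at 5 N. I'll release, rise and back away toward the base so the top camera has a clear view.

servo_tool([
  [0,0,0,0,0,0,0.3],
  [0,0,0,0,0,0,0.3],
  [0,0,0,0,0,0,0.3],
  [0,-0.02,0,0,0,0,0.3],
  [0,-0.05,0,0,0,0,0.3],
])

```text
time: 28.02
position: [0.6331, -0.1539, 0.0989]
eef_rot: [0.499, -0.501, 0.501, -0.499]
wrist_force: [0.6, 0.3, 0.9]
grip_width: 0.351
```

servo_tool([
  [0,-0.06,0,0,0,0,0],
  [0,-0.04,-0.04,0,0,0,0],
  [0.04,0,-0.04,0,0,0,0],
  [0.05,0,-0.03,0,0,0,0],
  [0.05,0,-0.03,0,0,0,0],
])

```text
time: 28.65
position: [0.4939, -0.2956, 0.2012]
eef_rot: [0.501, -0.5, 0.499, -0.501]
wrist_force: [0.5, -1.2, 0.2]
grip_width: 0.5
```

servo_tool([
  [0.05,0,-0.03,0,0,0,0],
  [0.05,0,-0.03,0,0,0,0],
  [0.05,0,-0.02,0,0,0,0],
  [0,0,0,0,0,0,0],
  [0,0,0,0,0,0,0],
])

```text
time: 29.28
position: [0.4151, -0.4439, 0.2002]
eef_rot: [0.5, -0.5, 0.5, -0.5]
wrist_force: [1.1, 0.1, -0.7]
grip_width: 0.498
```

```bash
python3 -c "
from h import *
im=robot.grab_frame('top');im2=robot.grab_frame('scene')
a=cv2.resize(im[130:290,100:480],None,fx=2,fy=2,interpolation=cv2.INTER_CUBIC)
b=cv2.resize(im2[160:300,90:480],(760,273),interpolation=cv2.INTER_CUBIC)
save('f.png',np.vstack([a,b]));plan(.5,-.3,.2)" | head -1
```

```text
t 29.38 p [ 0.4159 -0.4428  0.1998] yaw -89.8 tilt 0.06 F [0.2 0.4 0.3] g 0.5
```

View pics/f.png

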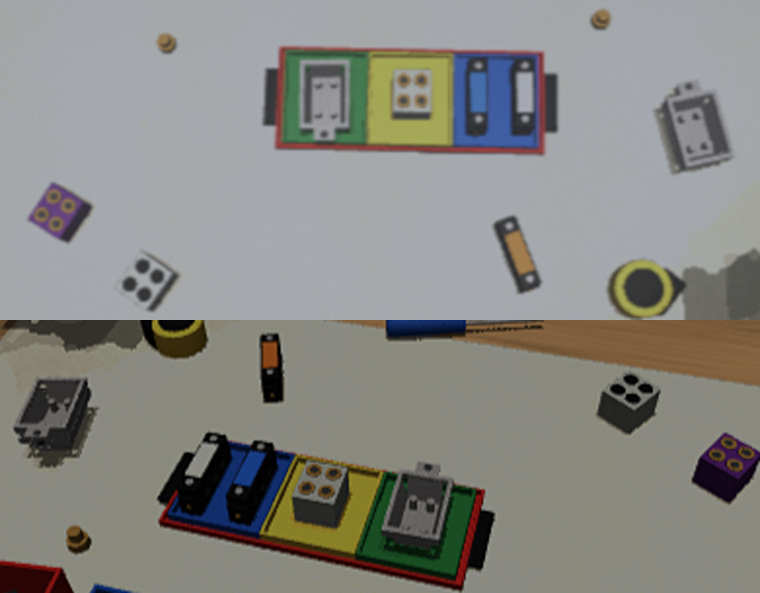

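The view shows both valves flat in the blue bay, the brass block in the yellow and the cover in the green. The two-pan stack, orange valve and plugged block are where they were. I'm handing in.

```bash
python3 -c "
from h import *
robot.sign_off()"
```

```text
the job is handed in; nothing more can be done
```

The kit is made up and handed in at about 29 s of robot time. The hand-in gives no verdict.

- **Placed:** the top cover is in the green bay, the brass-port block in the yellow, and the blue-label and white-label valves side by side in the blue. I lowered each one until it touched the floor, with 5–9 N on the wrist, before letting go.
- **Single cover lifted:** a picture after the lift showed one pan in the fingers and the other two still nested. The wrist force read about 1–2 N on the way up, too noisy on its own to tell one pan from two.
- **Last check:** the final top and scene pictures show all four parts upright in their bays. The second cover, orange-label valve, plugged block and purple block look unmoved; I judged this by eye rather than measuring it.
- **Closest fit:** the white-label valve is nearest a wall, by my estimate about 6 mm from the outer wall of the blue bay. It touched down at the same height as the blue one, so it should be flat.

No check failed or disagreed.

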